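# Fit the battery pack in the guarded charging dock

### The job

Slide the dock's safety tab fully aside so that its guard arm is free, swing the guard arm up until it stands upright clear of the bay, then push the battery pack straight down into the bay until both snap hooks click over its foot; press it in, do not drop or slam it. Leave the guard arm up and let go of everything. Leave the charger brick, the bowl and the bottle where they stand.

Things in the scene. Friction and masses are not known exactly. Their poses are not given: they have to be found in the camera images.
- dock: Charging dock, fixed: black base 246 x 96 mm, 12 mm thick, from 133 mm in front of the origin (-x, safety-tab end) to 113 mm behind it (+x, guard-arm hinge end). Origin on the table under the bay centre; x along the dock, y across, z up. A snap hook stands at each end of the bay, 24 mm wide in y, top 47 mm above the table, nose reaching in to 51 mm from the bay centre.
- bay (a point): Centre of the floor of the dock's bay, 12 mm above the table, axes as the dock's. The pack goes in upright, its length along x, either way round. Low flared side guides (up to 26 mm above the table) leave about 3 mm on each side of the pack.
- tab_grip (a point): Middle of the safety tab's upright grip: grey plastic rib 26 mm (dock x) by 14 mm (dock y), top 106 mm above the table; this point is 93 mm above the table, 118 mm in front of the bay centre (dock -x). It stands on a track block 50 mm high. Its steel tongue, 24 mm wide, lies over the guard arm's tip, 66 to 71 mm high, and keeps the arm down. Axes as the dock's.
- safety_tab (a joint): Slide of the safety tab along the dock's +y, in m: starts between 0 and 0.005 (tongue over the arm's tip), 0.030 at its stop. From about 0.021 on the tongue is clear of the arm. Held by friction (1.5 N); stays where it is left. The tab is at y = 0 of the dock when this reads 0.
- guard_grip (a point): Centre of the guard arm's grip roller: black rubber, 22 mm diameter, 20 mm long in dock y with flat ends to pinch; 78 mm above the table with the arm down, 45 mm in front of the bay centre. The arm is a flat aluminium bar 178 mm long, 16 mm wide, 8 mm thick, underside 58 mm above the table; it bridges the bay lengthwise at dock y = 0. Axes turn with the arm; its y is the dock's.
- guard_hinge (a point): Hinge axis of the guard arm, parallel to the dock's y: 88 mm behind the bay centre (dock +x), 62 mm above the table. With the arm down, the roller's centre lies 133 mm in front of it (dock -x) and 16 mm above it. Axes as the dock's.
- guard_arm (a joint): Angle of the guard arm about its hinge, rad: 0 lying down over the bay, 1.57 upright, 1.85 at its stop. The tip rises and swings over towards the hinge end. A friction hinge (about 1 N at the roller, plus the arm's weight of 0.11 kg) holds it wherever it is left. The tab's tongue blocks it until the tab is slid clear.
- pack_center (a point): Centre of the battery pack, half-way up: 60 mm tall, standing on its base, black plastic, aluminium plate on top, about 0.45 kg. The lower 20 mm is a foot 110 mm long (x), 56 mm wide (y); the body above is 88 mm long, 56 mm wide (grip it across the width), leaving a ledge 11 mm deep at each end for the hooks. z up. Seated, this point is 30 mm above the bay floor.
- hook_front (a joint): Deflection of the snap hook at the tab end of the bay, rad: 0 relaxed (also once clicked over the pack's foot), about 0.16 while the foot squeezes past. A sprung cantilever; pushing the pack past both hooks takes roughly 6 to 15 N downwards, more than its weight.
- hook_rear (a joint): The same for the snap hook at the hinge end of the bay.
- brick: Bystander: black charger brick, 136 x 62 mm, 38 mm tall, with a connector stub at one end; no foot or ledges. Origin under its centre.
- bowl: Bystander: black bowl, 112 mm across, 50 mm high. Origin under its centre.
- bottle: Bystander: pale water bottle with a black cap, standing, 66 mm across, 200 mm high. Origin under its centre.
Things that resemble listed ones, but are neither listed nor needed, are in the scene too. Leave any orange or red look-alike of the part that bears pack_center alone.

How it is judged:
On the way, in this order (a step that is already met when the one before it is completed fails the run):
1. the safety tab is slid clear while the guard arm is still down (value of joint safety_tab above 0.023 m and value of joint guard_arm below 0.1 rad), for 0.1 s.
2. the guard arm stands up clear of the bay, the pack not yet in (value of joint safety_tab above 0.023 m and value of joint guard_arm above 1.3 rad and horizontal distance between pack_center and bay above 0.08 m), for 0.2 s.
3. the pack is down in the bay and both hooks have clicked over its foot (x of pack_center in the frame of bay between -0.006 and 0.006 m and y of pack_center in the frame of bay between -0.006 and 0.006 m and z of pack_center in the frame of bay between 0.026 and 0.0325 m and angle between the x axis of pack_center and the x axis of bay, either way round below 0.12 rad and angle between pack_center's own z axis and vertical below 0.06 rad and value of joint each of hook_front, hook_rear below 0.05 rad), for 0.2 s.
At the end, for the whole second after the job is handed in: Tab at least 23 mm aside, guard arm at 1.3 rad or more, pack at rest on the bay floor (centre 26 to 32.5 mm above it, within 6 mm of the bay centre each way, in line within 0.12 rad, level within 0.06 rad), both hooks sprung back (below 0.05 rad) (all of step 3 and value of joint safety_tab above 0.023 m and value of joint guard_arm above 1.3 rad and linear speed of pack below 0.02 m/s); the robot touches nothing.
It fails at once if the charger brick, the bowl or the bottle is pushed more than 30 mm from its place (distance of any of brick, bowl, bottle from where it was at the start of the episode above 0.03 m).
It fails at once if the pack is dropped or slammed onto the hooks (over 0.4 m/s as its foot reaches them) (horizontal distance between pack_center and bay below 0.03 m and z of pack_center in the frame of bay between 0.055 and 0.075 m and linear speed of pack above 0.4 m/s).
It also fails if it takes over 72 s, if anything falls off the work surface, if the arm or the gripper's body presses on something with over 40 N, if the wrist force passes 120 N, or if a joint passes its speed limit or range.

### The arm

A 6-joint arm with a two-finger parallel gripper is mounted at the origin on the work surface. World frame = base frame: x ahead of the robot, y to its left, z up, the work surface at z = 0. Lengths are in m, angles in rad, forces in N, time in s.
With the tool pointing down it reaches from about 0.35 to 0.85 m from the base axis. Payload 8.1 kg.
Tool frame: the origin (TCP) lies at the very end of the fingers, on their centre line; the grasp point (between the pads) lies 19 mm behind it; x points along the fingers, y is the direction in which the jaws open and shut, and the axes are right-handed (so a half turn about x gives the same grasp; the last joint's range is limited). The gripper opens to 93 mm and grips with 3 to 60 N. Pads are 15 mm wide; open, the fingers measure 128 mm over their backs; the gripper's body (75 mm by 188 mm) begins 65 mm behind the grasp point.
Start: joints at [-1.262, 0.13, 1.488, -0, 1.523, -0.085], TCP at [0.23, -0.554, 0.219] pointing down, gripper open.
Joint ranges: [-2.96, 2.96], [-0.89, 2.26], [0.02, 2.5], [-1.34, 4.48], [0, 2.73], [-2.66, 2.66]. Speed limits (rad/s): [2.39, 2.39, 2.79, 3.14, 3.14, 3.14].

### API

Orientations are given as a rotation vector (axis times angle).
In Python, from plant import * gives the robot as it stands. The module is installed in compiled form; this text tells all that it offers.
- The arm moves only by the tool apply_moves, never from a script. Its argument "series" is a list of rows, each an object with "jaw": the gripper's target within -1 to 1 (shut at 1, half-way at 0, fully open at -1); "linear": the shift along the tool's x, y, z normalised to -1 to 1, where 1 is 0.6 m, a list of three; "roll": the turn about the tool's x normalised to -1 to 1, where 1 is 30 degrees. A call has 1 to 20 rows; each row is the pose to reach, as a shift and turn from the pose measured when the call began, along the tool's axes at that moment; what a row does not reach only later rows make up. A row lasts 1/8 s, in which the tool goes at most 62.5 mm and 10.7 degrees, less where a joint would pass 70% of its speed; a pose out of reach is approached as far as the arm can. A call with a number of a shift or a turn outside -1 to 1 is refused whole. A call with a gripper value outside its range is refused whole. The fingers move at their own pace and stop on an object; "force" is the grip in N (left out, the last holds). Time passes only in rows, so rows that repeat a pose let the fingers close. It gives the time, the measured TCP pose, the force and the opening at its end, in the units of the state.
- read_state(): the state, without advancing time (a new reading comes with each control period).
- read_camera(name): name is "scene" or "top"; returns a dict with "pixels" (400x640x3 uint8, blue, green, red), "intrinsics" (3x3 intrinsics, pixels), "rvec" (rotation vector, rad) and "tvec" (3), from world to camera coordinates, as OpenCV has them. Camera axes: x right, y down, z forward; pixel columns grow to the right and rows downward; lengths in m; the calibration is good to about 2 mm. A picture is of the moment at which its call begins. There is no depth.
- close_job(): hands the job in, once; it reports no verdict.
The state is a dict: "t": time; "q": joint angles; "dq": joint speeds; "joint_torque": joint torques, N m; "tool_pos": TCP position; "orientation": TCP orientation; "force": force on the tool from outside, world axes, zero at the start; "wrist_torque": the same for the moment, N m; "opening": finger opening in m.
Only numpy, scipy, OpenCV 4.12 (cv2) and the standard library are available. Lean on these libraries where they do the work, as an engineer would, in place of code of your own. Each camera call takes 0.05 s, during which the arm holds its last target. There are 200 camera calls.

## Working session

There is one attempt and no reset: what is moved stays moved. The work goes in short steps, Python scripts to look and compute and a tool call to move; the robot and the scene stay as the last step left them, time stands still between calls to the robot, and variables do not carry over. Pictures are saved under pics/ and viewed, about 8 in all and at most 12, crops included, and the job is handed in when it is done.

Besides the shell and the picture viewer there is one more tool, called by a JSON object that holds its "fn" and its "kwargs". apply_moves: Moves the arm, as the interface text tells. Its arguments: {"type":"object","properties":{"series":{"type":"array"},"force":{"type":"number"}},"required":["series"]}

```bash
mkdir -p pics; cat > h.py <<'E'
from plant import *
import numpy as np, cv2
from scipy.spatial.transform import Rotation as R
def cam(n):
    c=read_camera(n); return c['pixels'],c
def ray(c,u,v):
    r=R.from_rotvec(np.ravel(c['rvec'])).as_matrix(); t=np.ravel(c['tvec'])
    d=r.T@np.linalg.inv(c['intrinsics'])@np.array([u,v,1.]); return -r.T@t,d
def onz(c,u,v,z):
    o,d=ray(c,u,v); return o+d*(z-o[2])/d[2]
def proj(c,p):
    p=cv2.projectPoints(np.array(p,float).reshape(-1,1,3),np.ravel(c['rvec']),np.ravel(c['tvec']),c['intrinsics'],None)[0]; return p.reshape(-1,2)
E
python3 - <<'E'
from h import *
import pickle
D={}
for n in('scene','top'):
    im,c=cam(n); cv2.imwrite(f'pics/{n}0.png',im); D[n]=c; print(n,onz(c,320,200,0),ray(c,0,0)[0])
pickle.dump(D,open('d0.pkl','wb'))
s=read_state();print(s['t'],s['tool_pos'],R.from_rotvec(s['orientation']).as_matrix(),s['opening'])
E
```

```text
scene [0.47564208 0.14201718 0.        ] [ 0.92655581 -0.49504439  0.67607634]
top [0.54998195 0.06654967 0.        ] [0.43324692 0.07115024 1.14389591]
0.1 [ 0.23010261 -0.5535742   0.21770485] [[-5.15086094e-04  3.83754808e-01 -9.23434882e-01]
 [ 1.55272459e-03 -9.23433585e-01 -3.83755135e-01]
 [-9.99998662e-01 -1.63150699e-03 -1.20217730e-04]] 0.09286803166110501
```

View pics/scene0.png

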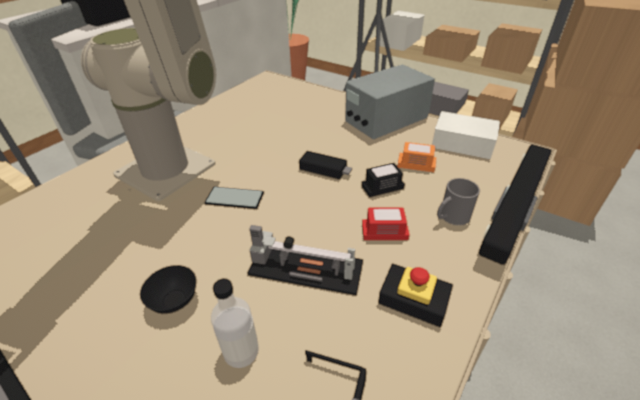

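View pics/top0.png

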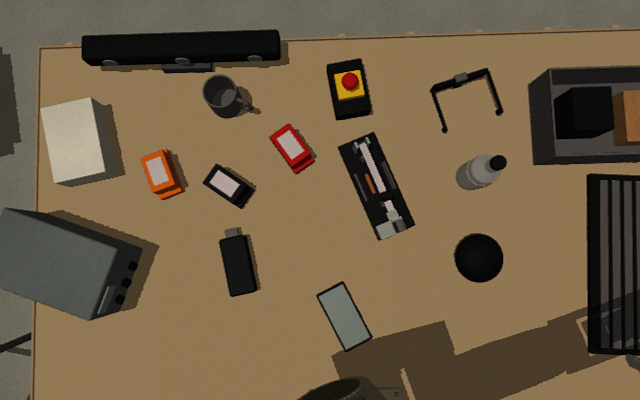

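Top view: the dock is at (376,187), with the tab end at about (393,225) and the hinge end at (360,145).

Candidates for the pack:
- Black block with an aluminium plate at (229,186). This fits the description.
- Red look-alike at (292,148).
- Orange look-alike at (162,173).
- Charger brick at (238,263), which has a stub and no foot.

I'll take close crops to check the choice.

```bash
python3 - <<'E'
import cv2,numpy as np
t=cv2.imread('pics/top0.png'); s=cv2.imread('pics/scene0.png')
a=cv2.resize(t[125:250,325:425],None,fx=4.8,fy=4.8,interpolation=cv2.INTER_CUBIC)  # 480x600
b=cv2.resize(t[155:217,195:262],None,fx=4.7,fy=4.7,interpolation=cv2.INTER_CUBIC)
c=cv2.resize(s[215:300,240:372],None,fx=2.4,fy=2.4,interpolation=cv2.INTER_CUBIC)
o=np.zeros((600,800,3),np.uint8); o[:,:480]=a[:600,:480]; o[:b.shape[0],482:482+b.shape[1]]=b[:,:318]; o[300:300+c.shape[0],482:482+c.shape[1]]=c[:,:318]
cv2.imwrite('pics/crop1.png',o)
E
```

```text
(no output)
```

View pics/crop1.png

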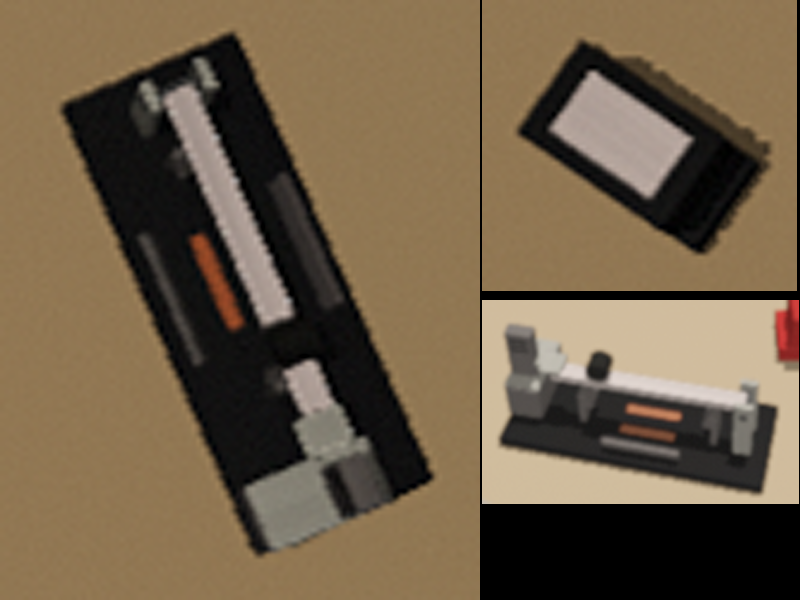

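The crop confirms the pack: black, with the plate on top and ledges at both ends, at about (229,186). The dock runs from its tab end at the lower right to its hinge end at the upper left. The grip rib is the dark block at about (400,225) and the roller is at about (387,196).

```bash
cat >> h.py <<'E'
def rel(p,s=None):
    "normalised shift for TCP to go to world p"
    s=s or read_state(); return np.round(R.from_rotvec(s['orientation']).as_matrix().T@(np.array(p)-s['tool_pos'])/0.6,4)
E
python3 - <<'E'
from h import *
import pickle
D=pickle.load(open('d0.pkl','rb')); c=D['top']; im=c['pixels']
cr=np.array([(65,105),(236,33),(432,478),(258,553)])/4.8+[325,125]-.5+.5/4.8
P=np.array([onz(c,u,v,.012) for u,v in cr]);print(P.round(4))
dx=(P[0]+P[1]-P[2]-P[3])/2; print('len',np.linalg.norm(dx),'wid',np.linalg.norm((P[0]+P[3]-P[1]-P[2])/2))
yaw=np.arctan2(dx[1],dx[0]); m=P.mean(0); ex=np.array([np.cos(yaw),np.sin(yaw)]); ey=np.array([-ex[1],ex[0]])
O=m[:2]+.010*ex; print('dock',O,'yaw',yaw)
dk=lambda x,y,z:np.r_[O+x*ex+y*ey,z]
print('tab',dk(-.118,0,.106),'roller',dk(-.045,0,.078),'hinge',dk(.088,0,.062))
for n in('top','scene'):print(n,proj(D[n],[dk(-.118,0,.106),dk(-.045,0,.078),dk(.088,0,.062),dk(0,0,.012)]).round(1))
# roller / tab check
hsv=cv2.cvtColor(im,cv2.COLOR_BGR2HSV)
roi=np.zeros(im.shape[:2],np.uint8); roi[155:217,195:262]=1
mk=((im.min(2)>140)&(roi>0)).astype(np.uint8)
k=max(cv2.findContours(mk,0,2)[0],key=cv2.contourArea); r=cv2.minAreaRect(k)
B=np.array([onz(c,u,v,.06) for u,v in cv2.boxPoints(r)]); e=B[[1,2,3,0]]-B; L=np.linalg.norm(e,axis=1); i=L.argmax()
print('pack top',B.mean(0),L[:2],'yaw',np.arctan2(e[i][1],e[i][0]))
mk=((im.max(2)<60)&(roi>0)).astype(np.uint8)|mk
k=max(cv2.findContours(mk,0,2)[0],key=cv2.contourArea)
print('outline yaw',cv2.minAreaRect(k))
np.savez('g.npz',O=O,yaw=yaw)
E
```

```text
[[ 0.6766  0.0193  0.012 ]
 [ 0.7106 -0.0676  0.012 ]
 [ 0.4847 -0.1554  0.012 ]
 [ 0.4503 -0.0683  0.012 ]]
len 0.2425039519457364 wid 0.09345597312026854
dock [ 0.58987462 -0.06439556] yaw 0.3701550836241722
tab [ 0.47986661 -0.10708324  0.106     ] roller [ 0.54792241 -0.08067476  0.078     ] hinge [ 0.67191449 -0.03256068  0.062     ]
top [[401.  224.8]
 [385.8 195.5]
 [361.6 143.2]
 [374.4 181.3]]
scene [[254.6 227. ]
 [288.3 241.5]
 [349.4 256.9]
 [309.6 265.1]]
pack top [0.58923063 0.28501413 0.06      ] [0.03299223 0.05719531] yaw -2.186906474702941
outline yaw ((228.63526916503906, 186.03048706054688), (47.53691101074219, 24.566749572753906), 34.508522033691406)
```

```bash
cat >> h.py <<'E'
g=None
def dk(x,y,z):
    g=np.load('g.npz'); w=float(g['yaw']); return np.r_[g['O']+x*np.array([np.cos(w),np.sin(w)])+y*np.array([-np.sin(w),np.cos(w)]),z]
E
python3 - <<'E'
from h import *
import pickle
D=pickle.load(open('d0.pkl','rb'))
print('bottle cap',onz(D['top'],498,162,.2),'bowl',onz(D['top'],479,258,.05),'base',onz(D['scene'],241,358,.0))
print(rel([.35,-.35,.25]),rel(dk(-.118,.0025,.20)),rel(dk(-.118,.0025,.076)))
E
```

```text
bottle cap [ 0.59522562 -0.28925219  0.2       ] bowl [ 0.40200024 -0.29024615  0.05      ] base [ 0.6059169  -0.30355084  0.        ]
[-0.0534 -0.2367 -0.3147] [ 0.0305 -0.5315 -0.6701] [ 0.2371 -0.5312 -0.67  ]
```

{"fn": "apply_moves", "kwargs": {"series": [{"jaw": -0.1, "linear": [0.03, -0.066, -0.084], "roll": 0.045}, {"jaw": -0.1, "linear": [0.03, -0.133, -0.168], "roll": 0.045}, {"jaw": -0.1, "linear": [0.03, -0.2, -0.25], "roll": 0.045}, {"jaw": -0.1, "linear": [0.03, -0.266, -0.335], "roll": 0.045}, {"jaw": -0.1, "linear": [0.03, -0.332, -0.419], "roll": 0.045}, {"jaw": -0.1, "linear": [0.03, -0.4, -0.5], "roll": 0.045}, {"jaw": -0.1, "linear": [0.03, -0.465, -0.586], "roll": 0.045}, {"jaw": -0.1, "linear": [0.03, -0.5315, -0.67], "roll": 0.045}, {"jaw": -0.1, "linear": [0.03, -0.5315, -0.67], "roll": 0.045}, {"jaw": -0.1, "linear": [0.03, -0.5315, -0.67], "roll": 0.045}, {"jaw": -0.1, "linear": [0.1, -0.5315, -0.67], "roll": 0.045}, {"jaw": -0.1, "linear": [0.1, -0.5315, -0.67], "roll": 0.045}], "force": 15}}

```text
t: 1.6
tool_pos: [0.4758, -0.1056, 0.155]
orientation: [2.016, 0.381, -2.029]
force: [0.2, 0.0, -0.7]
opening: 0.0513
```

```bash
python3 - <<'E'
from h import *
s=read_state();print(s['t'],s['tool_pos'],R.from_rotvec(s['orientation']).as_matrix().round(3),s['opening'])
print(rel(dk(-.118,.0025,.076)))
im,c=cam('top');im2,c2=cam('scene')
o=np.zeros((600,800,3),np.uint8)
o[:, :390]=cv2.resize(im[130:250,340:418],(390,600),interpolation=cv2.INTER_CUBIC)
o[:400,392:792]=cv2.resize(im2[180:300,220:340],(400,400),interpolation=cv2.INTER_CUBIC)
cv2.imwrite('pics/c2.png',o)
E
```

```text
1.6 [ 0.47576158 -0.10558134  0.15499432] [[-0.007  0.36  -0.933]
 [ 0.003 -0.933 -0.36 ]
 [-1.    -0.006  0.006]] 0.05131980900288805
[ 0.1316  0.0014 -0.0062]
```

View pics/c2.png

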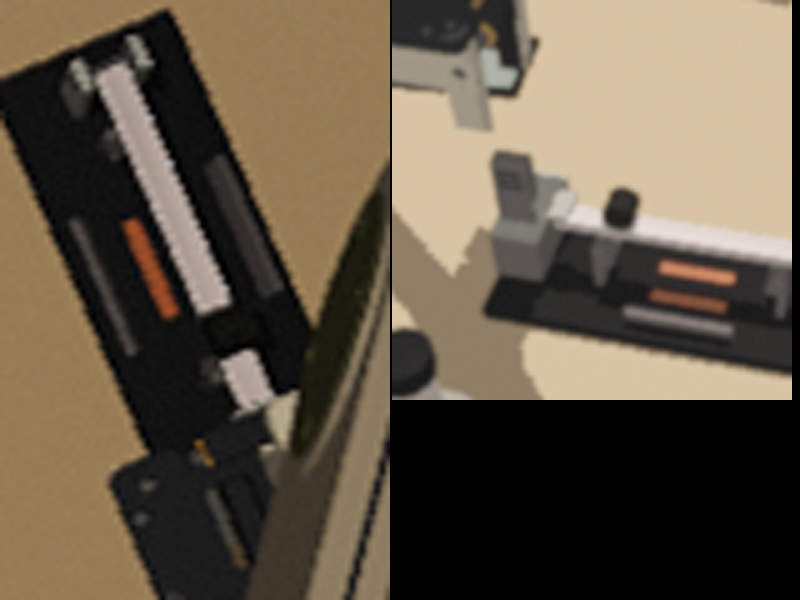

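```bash
python3 - <<'E'
from h import *
s=read_state(); M=R.from_rotvec(s['orientation']).as_matrix(); im,c=cam('scene')
P=[s['tool_pos']+M@np.array([0,y,0]) for y in(-.035,0,.035)]
print(proj(c,P), s['tool_pos'],rel(dk(-.118,.0025,.076)))
o=cv2.resize(im[130:290,190:350],(600,600),interpolation=cv2.INTER_CUBIC)
for p in proj(c,P): cv2.circle(o,tuple(int(v) for v in (p-[190,130])*3.75),3,(0,0,255),-1)
cv2.imwrite('pics/c3.png',o)
E
```

```text
[[257.13295167 197.15895315]
 [251.05875517 208.04688229]
 [244.56506062 219.686757  ]] [ 0.47821355 -0.10598815  0.15865475] [ 0.1393 -0.0019 -0.0005]
```

View pics/c3.png

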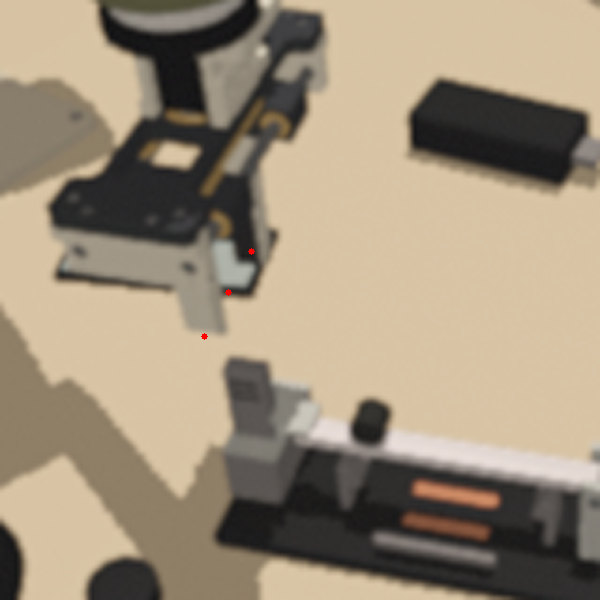

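The projected fingertips match the picture, and the fingers straddle the grip rib. I'll descend and pinch.

{"fn": "apply_moves", "kwargs": {"series": [{"jaw": -0.1, "linear": [0.05, -0.001, 0.0]}, {"jaw": -0.1, "linear": [0.1, -0.002, 0.0]}, {"jaw": -0.1, "linear": [0.139, -0.002, 0.0]}, {"jaw": -0.1, "linear": [0.139, -0.002, 0.0]}, {"jaw": -0.1, "linear": [0.139, -0.002, 0.0]}, {"jaw": -0.1, "linear": [0.139, -0.002, 0.0]}, {"jaw": 1, "linear": [0.139, -0.002, 0.0]}, {"jaw": 1, "linear": [0.139, -0.002, 0.0]}, {"jaw": 1, "linear": [0.139, -0.002, 0.0]}, {"jaw": 1, "linear": [0.139, -0.002, 0.0]}, {"jaw": 1, "linear": [0.139, -0.002, 0.0]}, {"jaw": 1, "linear": [0.139, -0.002, 0.0]}], "force": 15}}

```text
invalid input
```

```bash
python3 - <<'E'
from h import *
s=read_state();print(s['t'],s['tool_pos'],s['opening'],s['force'])
print(rel(dk(-.118,.0025,.076)),rel(dk(-.118,.029,.076)))
E
```

```text
1.75 [ 0.4790509  -0.10601215  0.1595625 ] 0.05096905721517303 [0.74931368 1.06006259 0.17129781]
[ 0.1393 -0.0019 -0.0005] [ 0.1393 -0.0461 -0.0004]
```

Roll seems to be required in every row.

{"fn": "apply_moves", "kwargs": {"series": [{"jaw": -0.1, "linear": [0.05, -0.001, 0.0], "roll": 0}, {"jaw": -0.1, "linear": [0.1, -0.002, 0.0], "roll": 0}, {"jaw": -0.1, "linear": [0.139, -0.002, 0.0], "roll": 0}, {"jaw": -0.1, "linear": [0.139, -0.002, 0.0], "roll": 0}, {"jaw": -0.1, "linear": [0.139, -0.002, 0.0], "roll": 0}, {"jaw": -0.1, "linear": [0.139, -0.002, 0.0], "roll": 0}, {"jaw": 1, "linear": [0.139, -0.002, 0.0], "roll": 0}, {"jaw": 1, "linear": [0.139, -0.002, 0.0], "roll": 0}, {"jaw": 1, "linear": [0.139, -0.002, 0.0], "roll": 0}, {"jaw": 1, "linear": [0.139, -0.002, 0.0], "roll": 0}, {"jaw": 1, "linear": [0.139, -0.002, 0.0], "roll": 0}, {"jaw": 1, "linear": [0.139, -0.002, 0.0], "roll": 0}], "force": 15}}

```text
t: 3.25
tool_pos: [0.4786, -0.1049, 0.0761]
orientation: [2.021, 0.378, -2.02]
force: [0.2, -1.0, -0.4]
opening: 0.014
```

```bash
python3 - <<'E'
from h import *
s=read_state();print(s['t'],s['tool_pos'],s['opening'],s['force'])
print(rel(dk(-.118,.0025,.076)),rel(dk(-.118,.029,.076)))
E
```

```text
3.25 [ 0.47862497 -0.10487309  0.07614347] 0.014013419429258359 [ 0.24801008 -0.99909489 -0.43370836]
[ 0.0002  0.     -0.0006] [ 0.0003 -0.0442 -0.0005]
```

{"fn": "apply_moves", "kwargs": {"series": [{"jaw": 1, "linear": [0, -0.01, 0], "roll": 0}, {"jaw": 1, "linear": [0, -0.02, 0], "roll": 0}, {"jaw": 1, "linear": [0, -0.03, 0], "roll": 0}, {"jaw": 1, "linear": [0, -0.038, 0], "roll": 0}, {"jaw": 1, "linear": [0, -0.044, 0], "roll": 0}, {"jaw": 1, "linear": [0, -0.044, 0], "roll": 0}, {"jaw": 1, "linear": [0, -0.044, 0], "roll": 0}, {"jaw": 1, "linear": [0, -0.044, 0], "roll": 0}]}}

```text
t: 4.25
tool_pos: [0.469, -0.0803, 0.0761]
orientation: [2.021, 0.378, -2.02]
force: [-0.2, -4.0, -0.5]
opening: 0.014
```

```bash
python3 - <<'E'
from h import *
s=read_state();print(s['t'],s['tool_pos'],s['opening'],s['force'],R.from_rotvec(s['orientation']).as_matrix().round(3))
print(rel(dk(-.118,.029,.076)))
E
```

```text
4.25 [ 0.46904013 -0.08031993  0.07610058] 0.014020863817664975 [-0.16788571 -3.95402982 -0.54362839] [[ 0.     0.36  -0.933]
 [ 0.001 -0.933 -0.36 ]
 [-1.    -0.001 -0.   ]]
[ 0.0002 -0.0002 -0.0007]
```

{"fn": "apply_moves", "kwargs": {"series": [{"jaw": -0.1, "linear": [0, 0, 0], "roll": 0}, {"jaw": -0.1, "linear": [0, 0, 0], "roll": 0}, {"jaw": -0.1, "linear": [0, 0, 0], "roll": 0}, {"jaw": -0.1, "linear": [0, 0, 0], "roll": 0}, {"jaw": -0.1, "linear": [-0.07, 0, 0], "roll": 0}, {"jaw": -0.1, "linear": [-0.13, 0, 0], "roll": 0}, {"jaw": -0.1, "linear": [-0.13, 0.024, -0.06], "roll": 0}, {"jaw": -0.1, "linear": [-0.13, 0.048, -0.12], "roll": 0}, {"jaw": -0.1, "linear": [-0.13, 0.048, -0.12], "roll": 0}, {"jaw": -0.1, "linear": [-0.13, 0.048, -0.12], "roll": 0}, {"jaw": -0.1, "linear": [-0.13, 0.048, -0.12], "roll": 0}]}}

```text
t: 5.62
tool_pos: [0.5458, -0.0813, 0.1542]
orientation: [2.021, 0.377, -2.021]
force: [0.1, -0.2, -0.7]
opening: 0.0509
```

```bash
python3 - <<'E'
from h import *
s=read_state();print(s['t'],s['tool_pos'],s['opening'])
print(rel(dk(-.045,0,.062)))
im,c=cam('scene')
o=cv2.resize(im[170:310,220:380],(640,560),interpolation=cv2.INTER_CUBIC)
for p in proj(c,[dk(-.045,0,.078),dk(-.118,0,.106),dk(-.118,.03,.106)]): cv2.circle(o,tuple(int(v) for v in (p-[220,170])*4),2,(0,0,255),-1)
cv2.imwrite('pics/c4.png',o)
E
```

```text
5.625 [ 0.54584969 -0.08128824  0.15419357] 0.05092336144997369
[ 0.1537  0.0004 -0.0035]
```

View pics/c4.png

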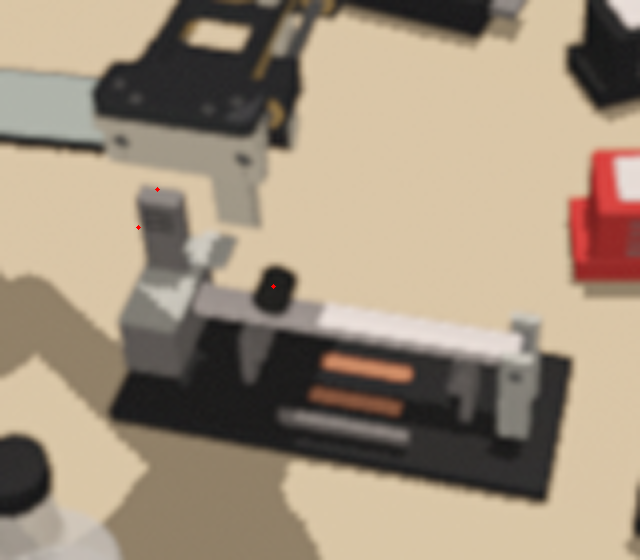

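The tab grip at crop (160,195) sits at the projected 30 mm mark, and the tongue is clear of the arm's tip. The roller at (273,288) matches its prediction, so I'll pinch it next.

{"fn": "apply_moves", "kwargs": {"series": [{"jaw": -0.1, "linear": [0.05, 0, -0.002], "roll": 0}, {"jaw": -0.1, "linear": [0.1, 0, -0.002], "roll": 0}, {"jaw": -0.1, "linear": [0.15, 0, -0.002], "roll": 0}, {"jaw": -0.1, "linear": [0.153, 0, -0.002], "roll": 0}, {"jaw": -0.1, "linear": [0.153, 0, -0.002], "roll": 0}, {"jaw": -0.1, "linear": [0.153, 0, -0.002], "roll": 0}, {"jaw": 1, "linear": [0.153, 0, -0.002], "roll": 0}, {"jaw": 1, "linear": [0.153, 0, -0.002], "roll": 0}, {"jaw": 1, "linear": [0.153, 0, -0.002], "roll": 0}, {"jaw": 1, "linear": [0.153, 0, -0.002], "roll": 0}, {"jaw": 1, "linear": [0.153, 0, -0.002], "roll": 0}, {"jaw": 1, "linear": [0.153, 0, -0.002], "roll": 0}], "force": 20}}

```text
t: 7.18
tool_pos: [0.5475, -0.0818, 0.0628]
orientation: [2.021, 0.375, -2.019]
force: [1.9, -5.2, -1.2]
opening: 0.0199
```

```bash
python3 - <<'E'
from h import *
s=read_state();print(s['t'],s['tool_pos'],s['opening'],s['force'])
print(rel(dk(-.045,0,.062)))
for a in np.linspace(0,1.65,17)[1:]:
    x=-.133*np.cos(a)+.016*np.sin(a)+.133; z=.133*np.sin(a)+.016*np.cos(a)-.016
    print(round(a,2),(-z/.6).round(4),(-x/.6).round(4))
E
```

```text
7.175 [ 0.54754705 -0.08177947  0.0628062 ] 0.01989077337973892 [ 1.87027444 -5.19924321 -1.15877725]
[ 0.0013 -0.0015 -0.0012]
0.1 -0.0227 -0.0039
0.21 -0.0448 -0.0102
0.31 -0.0662 -0.0186
0.41 -0.0866 -0.0293
0.52 -0.1058 -0.042
0.62 -0.1236 -0.0566
0.72 -0.1398 -0.0729
0.82 -0.1543 -0.0908
0.93 -0.1668 -0.1102
1.03 -0.1772 -0.1307
1.13 -0.1855 -0.1521
1.24 -0.1915 -0.1743
1.34 -0.1952 -0.1971
1.44 -0.1966 -0.22
1.55 -0.1956 -0.243
1.65 -0.1922 -0.2658
```

{"fn": "apply_moves", "kwargs": {"series": [{"jaw": 1, "linear": [-0.0227, 0, -0.0039], "roll": 0}, {"jaw": 1, "linear": [-0.0448, 0, -0.0102], "roll": 0}, {"jaw": 1, "linear": [-0.0662, 0, -0.0186], "roll": 0}, {"jaw": 1, "linear": [-0.0866, 0, -0.0293], "roll": 0}, {"jaw": 1, "linear": [-0.1058, 0, -0.042], "roll": 0}, {"jaw": 1, "linear": [-0.1236, 0, -0.0566], "roll": 0}, {"jaw": 1, "linear": [-0.1398, 0, -0.0729], "roll": 0}, {"jaw": 1, "linear": [-0.1543, 0, -0.0908], "roll": 0}, {"jaw": 1, "linear": [-0.1668, 0, -0.1102], "roll": 0}, {"jaw": 1, "linear": [-0.1772, 0, -0.1307], "roll": 0}, {"jaw": 1, "linear": [-0.1855, 0, -0.1521], "roll": 0}, {"jaw": 1, "linear": [-0.1915, 0, -0.1743], "roll": 0}, {"jaw": 1, "linear": [-0.1952, 0, -0.1971], "roll": 0}, {"jaw": 1, "linear": [-0.1966, 0, -0.22], "roll": 0}, {"jaw": 1, "linear": [-0.1956, 0, -0.243], "roll": 0}, {"jaw": 1, "linear": [-0.1922, 0, -0.2658], "roll": 0}, {"jaw": 1, "linear": [-0.1922, 0, -0.2658], "roll": 0}, {"jaw": 1, "linear": [-0.1922, 0, -0.2658], "roll": 0}], "force": 20}}

```text
t: 9.43
tool_pos: [0.697, -0.0234, 0.1795]
orientation: [2.024, 0.377, -2.016]
force: [0.1, 3.1, 5.7]
opening: 0.0197
```

```bash
python3 - <<'E'
from h import *
s=read_state();print(s['t'],s['tool_pos'],s['opening'],s['force'])
p=s['tool_pos'].copy() if hasattr(s['tool_pos'],'copy') else s['tool_pos']
print(rel(dk(.088+.016*np.sin(1.65)-.133*np.cos(1.65),0,.062-.016+.133*np.sin(1.65)+.016*np.cos(1.65))))
im,c=cam('scene')
o=cv2.resize(im[130:300,220:400],(635,600),interpolation=cv2.INTER_CUBIC)
cv2.imwrite('pics/c5.png',o)
E
```

```text
9.425 [ 0.69702776 -0.02342047  0.17954447] 0.019742404929370762 [0.05705074 3.08480851 5.70113744]
[ 0.0037 -0.0009  0.0004]
```

View pics/c5.png

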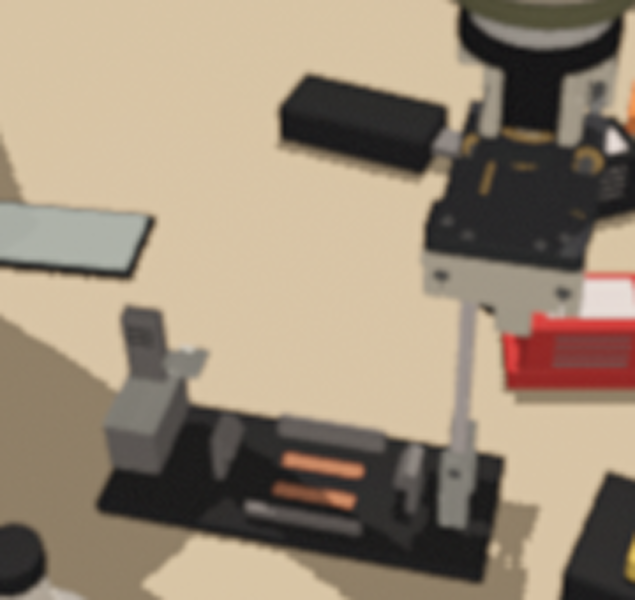

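The guard arm now stands upright and the bay is clear. I'll release, go up, and re-measure the pack from the scene camera as well.

{"fn": "apply_moves", "kwargs": {"series": [{"jaw": -0.1, "linear": [0, 0, 0], "roll": 0}, {"jaw": -0.1, "linear": [0, 0, 0], "roll": 0}, {"jaw": -0.1, "linear": [0, 0, 0], "roll": 0}, {"jaw": -0.1, "linear": [0, 0, 0], "roll": 0}, {"jaw": -0.1, "linear": [-0.08, 0, 0], "roll": 0}, {"jaw": -0.1, "linear": [-0.16, 0, 0], "roll": 0}, {"jaw": -0.1, "linear": [-0.19, 0, 0], "roll": 0}, {"jaw": -1, "linear": [-0.19, 0, 0], "roll": 0}, {"jaw": -1, "linear": [-0.19, -0.08, 0], "roll": -0.3}, {"jaw": -1, "linear": [-0.19, -0.16, 0.02], "roll": -0.6}, {"jaw": -1, "linear": [-0.19, -0.24, 0.04], "roll": -0.9}, {"jaw": -1, "linear": [-0.19, -0.3, 0.06], "roll": -1}, {"jaw": -1, "linear": [-0.19, -0.3, 0.06], "roll": -1}, {"jaw": -1, "linear": [-0.19, -0.3, 0.06], "roll": -1}]}}

```text
t: 11.22
tool_pos: [0.5977, 0.1309, 0.2913]
orientation: [1.69, 0.807, -1.688]
force: [-0.5, -0.0, -0.0]
opening: 0.093
```

```bash
python3 - <<'E'
from h import *
import pickle
D=pickle.load(open('d0.pkl','rb'));c=D['scene'];im=c['pixels']
roi=np.zeros(im.shape[:2],np.uint8);roi[158:196,358:408]=1
mk=((im.min(2)>130)&(roi>0)); 
q=proj(c,[.5892,.285,.06])[0];print('proj plate',q)
# top plate: bright and near q; floor is bright too -> low-saturation test
sat=im.max(2).astype(int)-im.min(2); mk=(mk&(sat<35)).astype(np.uint8)
for k in cv2.findContours(mk,0,2)[0]:
    if cv2.contourArea(k)>20:
        m=cv2.moments(k);u,v=m['m10']/m['m00'],m['m01']/m['m00'];print(cv2.contourArea(k),u,v,onz(c,u,v,.06))
t=D['top'];tim=t['pixels']
# full outline corners of the foot (top view), z=.02 top edge
roi=np.zeros(im.shape[:2],np.uint8);roi[160:212,200:256]=1
sat=tim.max(2).astype(int)-tim.min(2)
mk=(((tim.max(2)<45)|((tim.min(2)>140)&(sat<40)))&(roi>0)).astype(np.uint8)
k=max(cv2.findContours(mk,0,2)[0],key=cv2.contourArea);B=cv2.boxPoints(cv2.minAreaRect(k))
print('outline z.01',[onz(t,*b,.01)[:2].round(4) for b in B])
w=.955
for z,hx in((.06,.044),(.02,.055),(0,.055)):
    print(z,proj(t,[[.5892+sx*hx*np.cos(w)-sy*.028*np.sin(w),.285+sx*hx*np.sin(w)+sy*.028*np.cos(w),z] for sx,sy in((1,1),(1,-1),(-1,-1),(-1,1))]).round(1).tolist())
print(B.round(1).tolist())
s=read_state();M=R.from_rotvec(s['orientation']).as_matrix();print(s['t'],s['tool_pos'],np.arctan2(M[1,1],M[0,1]),s['opening'],rel([.5892,.285,.12]))
E
```

```text
proj plate [383.85878708 169.71930272]
173.5 384.0826128722382 170.1373679154659 [0.59058422 0.28362212 0.06      ]
outline z.01 [array([0.599 , 0.3468]), array([0.6462, 0.3134]), array([0.5797, 0.2226]), array([0.533 , 0.2561])]
0.06 [[201.4, 182.6], [215.3, 162.5], [246.9, 183.5], [233.0, 203.8]]
0.02 [[201.7, 182.4], [215.1, 163.0], [253.2, 188.4], [239.9, 208.0]]
0 [[203.8, 183.6], [216.9, 164.5], [254.4, 189.4], [241.3, 208.7]]
[[202.39999389648438, 182.60000610351562], [216.10000610351562, 162.8000030517578], [254.39999389648438, 189.10000610351562], [240.6999969482422, 209.0]]
11.225 [0.59765581 0.13088773 0.29132874] -0.6791045528375802 0.09303290352041901 [ 0.2854 -0.1726 -0.1909]
```

{"fn": "apply_moves", "kwargs": {"series": [{"jaw": -1, "linear": [0.1, -0.09, -0.095], "roll": -0.12}, {"jaw": -1, "linear": [0.2, -0.173, -0.19], "roll": -0.12}, {"jaw": -1, "linear": [0.28, -0.173, -0.19], "roll": -0.12}, {"jaw": -1, "linear": [0.28, -0.173, -0.19], "roll": -0.12}, {"jaw": -1, "linear": [0.28, -0.173, -0.19], "roll": -0.12}, {"jaw": -1, "linear": [0.28, -0.173, -0.19], "roll": -0.12}, {"jaw": -1, "linear": [0.28, -0.173, -0.19], "roll": -0.12}]}}

```text
t: 12.1
tool_pos: [0.5906, 0.2839, 0.1258]
orientation: [1.652, 0.849, -1.644]
force: [-0.5, 0.4, -0.3]
opening: 0.0932
```

```bash
python3 - <<'E'
from h import *
s=read_state();M=R.from_rotvec(s['orientation']).as_matrix();print(s['t'],s['tool_pos'],np.arctan2(M[1,1],M[0,1]),s['opening'],rel([.590,.2845,.022]))
E
```

```text
12.1 [0.59063472 0.28391902 0.12576003] -0.618028967479025 0.09324436324138008 [ 0.1729 -0.002   0.0004]
```

{"fn": "apply_moves", "kwargs": {"series": [{"jaw": -1, "linear": [0.04, -0.001, 0], "roll": 0}, {"jaw": -1, "linear": [0.08, -0.001, 0], "roll": 0}, {"jaw": -1, "linear": [0.12, -0.001, 0], "roll": 0}, {"jaw": -1, "linear": [0.15, -0.001, 0], "roll": 0}, {"jaw": -1, "linear": [0.173, -0.001, 0], "roll": 0}, {"jaw": -1, "linear": [0.173, -0.001, 0], "roll": 0}, {"jaw": -1, "linear": [0.173, -0.001, 0], "roll": 0}, {"jaw": 1, "linear": [0.173, -0.001, 0], "roll": 0}, {"jaw": 1, "linear": [0.173, -0.001, 0], "roll": 0}, {"jaw": 1, "linear": [0.173, -0.001, 0], "roll": 0}, {"jaw": 1, "linear": [0.173, -0.001, 0], "roll": 0}, {"jaw": 1, "linear": [0.173, -0.001, 0], "roll": 0}, {"jaw": 1, "linear": [0.173, -0.001, 0], "roll": 0}, {"jaw": 1, "linear": [0.173, -0.001, 0], "roll": 0}], "force": 45}}

```text
t: 13.85
tool_pos: [0.5905, 0.2845, 0.022]
orientation: [1.652, 0.849, -1.644]
force: [-1.8, 0.7, 1.4]
opening: 0.0555
```

```bash
python3 - <<'E'
from h import *
s=read_state();M=R.from_rotvec(s['orientation']).as_matrix();a=np.arctan2(M[1,1],M[0,1]);print(s['t'],s['tool_pos'],a,s['opening'],s['force'],rel(dk(0,0,.14)),'roll',np.degrees(a-(.370155-np.pi/2))/30)
E
```

```text
13.85 [0.5905339  0.28447628 0.02202497] -0.617978501360315 0.05549393946712768 [-1.83957023  0.73841483  1.44432396] [-0.1972  0.3366  0.4739] roll 1.1128040258856453
```

{"fn": "apply_moves", "kwargs": {"series": [{"jaw": 1, "linear": [-0.04, 0, 0], "roll": 0}, {"jaw": 1, "linear": [-0.1, 0, 0], "roll": 0}, {"jaw": 1, "linear": [-0.17, 0, 0], "roll": 0}, {"jaw": 1, "linear": [-0.23, 0, 0], "roll": 0}, {"jaw": 1, "linear": [-0.23, 0.02, 0.045], "roll": 0}, {"jaw": 1, "linear": [-0.23, 0.042, 0.09], "roll": 0.2}, {"jaw": 1, "linear": [-0.23, 0.064, 0.137], "roll": 0.4}, {"jaw": 1, "linear": [-0.23, 0.085, 0.182], "roll": 0.6}, {"jaw": 1, "linear": [-0.23, 0.106, 0.228], "roll": 0.8}, {"jaw": 1, "linear": [-0.23, 0.127, 0.273], "roll": 1}, {"jaw": 1, "linear": [-0.23, 0.148, 0.32], "roll": 1}, {"jaw": 1, "linear": [-0.23, 0.169, 0.364], "roll": 1}, {"jaw": 1, "linear": [-0.23, 0.169, 0.364], "roll": 1}, {"jaw": 1, "linear": [-0.23, 0.169, 0.364], "roll": 1}, {"jaw": 1, "linear": [-0.23, 0.169, 0.364], "roll": 1}]}}

```text
t: 15.72
tool_pos: [0.546, 0.0484, 0.1593]
orientation: [1.988, 0.434, -1.98]
force: [0.4, 0.2, -4.8]
opening: 0.0561
```

```bash
python3 - <<'E'
from h import *
s=read_state();M=R.from_rotvec(s['orientation']).as_matrix();a=np.arctan2(M[1,1],M[0,1]);print(s['t'],s['tool_pos'],a,s['opening'],s['force'],rel(dk(0,0,.14)),'roll',np.degrees(a-(.370155-np.pi/2))/30)
# dock refinement with the arm away: base corners from dark mask in the top view vs current fit
im,c=cam('top');cv2.imwrite('pics/top6.png',im)
for x,y in((-.133,-.048),(-.133,.048),(.113,.048),(.113,-.048)):print(proj(c,dk(x,y,.012)).round(1))
o=cv2.resize(im[125:250,325:425],(480,600),interpolation=cv2.INTER_CUBIC)
P=[dk(x,y,.012) for x,y in((-.133,-.048),(-.133,.048),(.113,.048),(.113,-.048))]+[dk(-.062,y,.047) for y in(-.012,.012)]+[dk(.062,y,.047) for y in(-.012,.012)]+[dk(-.118,.029,.106)]
for p in proj(c,P):cv2.circle(o,tuple(int(v) for v in (p+.5-[325,125])*4.8),2,(0,0,255),-1)
cv2.imwrite('pics/c6.png',o)
E
```

```text
15.725 [0.54596215 0.0483561  0.15928514] -1.1407096628491367 0.05610782870505293 [ 0.44336029  0.2001947  -4.84717124] [0.0322 0.2013 0.012 ] roll 0.11446104677628012
[[415.4 224.8]]
[[378.1 240.6]]
[[337.3 146. ]]
[[374.  130.7]]
```

View pics/c6.png

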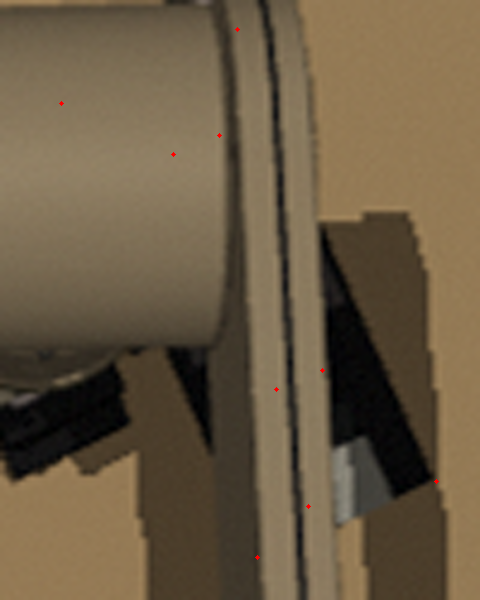

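The arm hides the dock from above. I'll cross-check the dock's x position against corners already seen in the scene view.

```bash
python3 - <<'E'
from h import *
im,c=cam('scene')
o=cv2.resize(im[200:310,235:375],(764,600),interpolation=cv2.INTER_CUBIC)
k=764/140
P=[dk(x,y,z) for z in(0,.012) for x,y in((-.133,-.048),(.113,.048),(.113,-.048))]
for p in proj(c,P):cv2.circle(o,tuple(int(v) for v in (p+.5-[235,200])*k),2,(0,0,255),-1)
for p in proj(c,[dk(sx*.051,y,.047) for sx in(-1,1) for y in(-.012,.012)]):cv2.circle(o,tuple(int(v) for v in (p+.5-[235,200])*k),2,(0,255,0),-1)
cv2.imwrite('pics/c7.png',o)
E
```

```text
(no output)
```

View pics/c7.png

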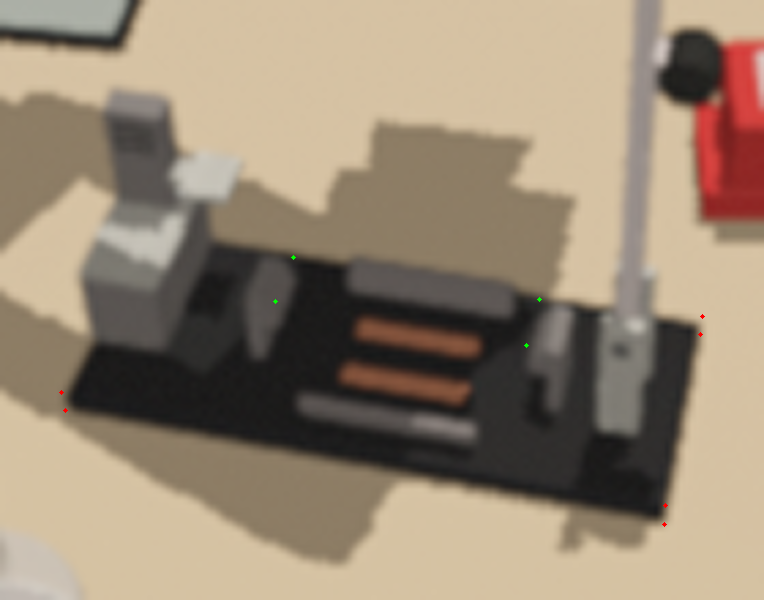

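The fit agrees within about 2 mm. The pinch on the fixed roller puts the dock axis about 0.7 mm to -y, and I'll use that. Next I move over the bay.

{"fn": "apply_moves", "kwargs": {"series": [{"jaw": 1, "linear": [0, 0, 0.006], "roll": 0.06}, {"jaw": 1, "linear": [0, 0.04, 0.012], "roll": 0.114}, {"jaw": 1, "linear": [0, 0.08, 0.012], "roll": 0.114}, {"jaw": 1, "linear": [0, 0.12, 0.012], "roll": 0.114}, {"jaw": 1, "linear": [0, 0.16, 0.012], "roll": 0.114}, {"jaw": 1, "linear": [0.02, 0.19, 0.012], "roll": 0.114}, {"jaw": 1, "linear": [0.032, 0.2025, 0.012], "roll": 0.114}, {"jaw": 1, "linear": [0.032, 0.2025, 0.012], "roll": 0.114}, {"jaw": 1, "linear": [0.032, 0.2025, 0.012], "roll": 0.114}, {"jaw": 1, "linear": [0.032, 0.2025, 0.012], "roll": 0.114}, {"jaw": 1, "linear": [0.032, 0.2025, 0.012], "roll": 0.114}]}}

```text
t: 17.2
tool_pos: [0.5904, -0.0647, 0.1408]
orientation: [2.024, 0.379, -2.014]
force: [-0.0, -0.2, -4.0]
opening: 0.0559
```

```bash
python3 - <<'E'
from h import *
s=read_state();M=R.from_rotvec(s['orientation']).as_matrix();a=np.arctan2(M[1,1],M[0,1]);print(s['t'],s['tool_pos'],a,s['opening'],s['force'],rel(dk(0,-.0007,.072)),rel(dk(0,-.0007,.034)),'roll',np.degrees(a-(.370155-np.pi/2))/30)
im,c=cam('scene')
o=cv2.resize(im[190:310,235:375],(700,600),interpolation=cv2.INTER_CUBIC)
z0=s['tool_pos'][2]-.022
for p in proj(c,[dk(sx*.055,-.028,z0+h) for sx in(-1,1) for h in(0,.02)]+[dk(sx*.044,-.028,z0+.06) for sx in(-1,1)]):cv2.circle(o,tuple(int(v) for v in (p+.5-[235,190])*5),2,(0,0,255),-1)
cv2.imwrite('pics/c8.png',o)
E
```

```text
17.2 [ 0.59042183 -0.06467526  0.14078456] -1.199548806387314 0.0559467049469144 [-0.00598969 -0.19750606 -4.00019884] [0.1146 0.0003 0.0012] [0.178  0.0002 0.0015] roll 0.0020865602795462363
```

View pics/c8.png

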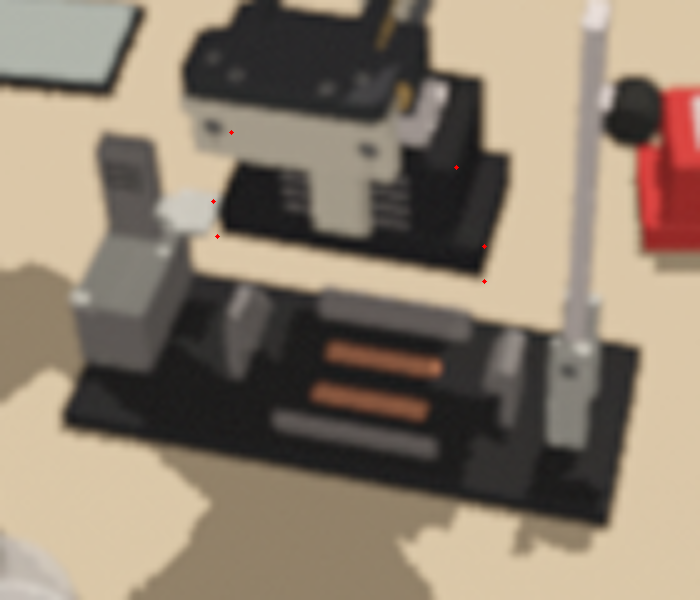

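The pack's midpoint along the dock (crop column 351) equals the prediction. The small vertical offset is the same one the dock shows in this view. I'll lower it and then press slowly.

{"fn": "apply_moves", "kwargs": {"series": [{"jaw": 1, "linear": [0.04, 0, 0.001], "roll": 0}, {"jaw": 1, "linear": [0.08, 0, 0.001], "roll": 0}, {"jaw": 1, "linear": [0.1, 0, 0.001], "roll": 0}, {"jaw": 1, "linear": [0.11, 0, 0.001], "roll": 0}, {"jaw": 1, "linear": [0.116, 0, 0.001], "roll": 0}, {"jaw": 1, "linear": [0.122, 0, 0.001], "roll": 0}, {"jaw": 1, "linear": [0.128, 0, 0.001], "roll": 0}, {"jaw": 1, "linear": [0.134, 0, 0.001], "roll": 0}, {"jaw": 1, "linear": [0.14, 0, 0.001], "roll": 0}, {"jaw": 1, "linear": [0.146, 0, 0.001], "roll": 0}, {"jaw": 1, "linear": [0.152, 0, 0.001], "roll": 0}, {"jaw": 1, "linear": [0.158, 0, 0.001], "roll": 0}, {"jaw": 1, "linear": [0.162, 0, 0.001], "roll": 0}, {"jaw": 1, "linear": [0.162, 0, 0.001], "roll": 0}], "force": 55}}

```text
t: 19.0
tool_pos: [0.5915, -0.0659, 0.0459]
orientation: [2.025, 0.377, -2.011]
force: [-8.0, -3.3, 12.6]
opening: 0.0555
```

```bash
python3 - <<'E'
from h import *
s=read_state();print(s['t'],s['tool_pos'],s['opening'],s['force'],s['wrist_torque'],rel(dk(0,-.0007,.034)))
E
```

```text
19.0 [ 0.59148452 -0.06590356  0.04590263] 0.05551232994364499 [-8.00663971 -3.28222314 12.64641986] [-0.19973116  0.58303085  0.05878524] [ 0.0198 -0.0022  0.0017]
```

Sideways force of about 8.6 N shows the pack sits slightly toward the rear hook. I'll correct by about 2 mm and keep pressing.

{"fn": "apply_moves", "kwargs": {"series": [{"jaw": 1, "linear": [0, -0.001, 0.003], "roll": 0}, {"jaw": 1, "linear": [0.004, -0.001, 0.004], "roll": 0}, {"jaw": 1, "linear": [0.008, -0.001, 0.004], "roll": 0}, {"jaw": 1, "linear": [0.012, -0.001, 0.004], "roll": 0}, {"jaw": 1, "linear": [0.016, -0.001, 0.004], "roll": 0}, {"jaw": 1, "linear": [0.02, -0.001, 0.004], "roll": 0}, {"jaw": 1, "linear": [0.022, -0.001, 0.004], "roll": 0}, {"jaw": 1, "linear": [0.022, -0.001, 0.004], "roll": 0}, {"jaw": 1, "linear": [0.022, -0.001, 0.004], "roll": 0}]}}

```text
t: 20.12
tool_pos: [0.5934, -0.0662, 0.0379]
orientation: [2.033, 0.374, -2.001]
force: [-1.8, 2.8, 25.6]
opening: 0.0557
```

```bash
python3 - <<'E'
from h import *
s=read_state();print(s['t'],s['tool_pos'],s['opening'],s['force'],s['wrist_torque'],rel(dk(0,-.0007,.034)))
im,c=cam('scene')
o=cv2.resize(im[190:310,235:375],(700,600),interpolation=cv2.INTER_CUBIC)
cv2.imwrite('pics/c9.png',o)
E
```

```text
20.125 [ 0.59343342 -0.06623016  0.03792649] 0.055749240449639574 [-1.75149078  2.77957387 25.60155339] [ 0.65153428  1.14696601 -0.14753532] [ 0.0065 -0.0039  0.0045]
```

View pics/c9.png

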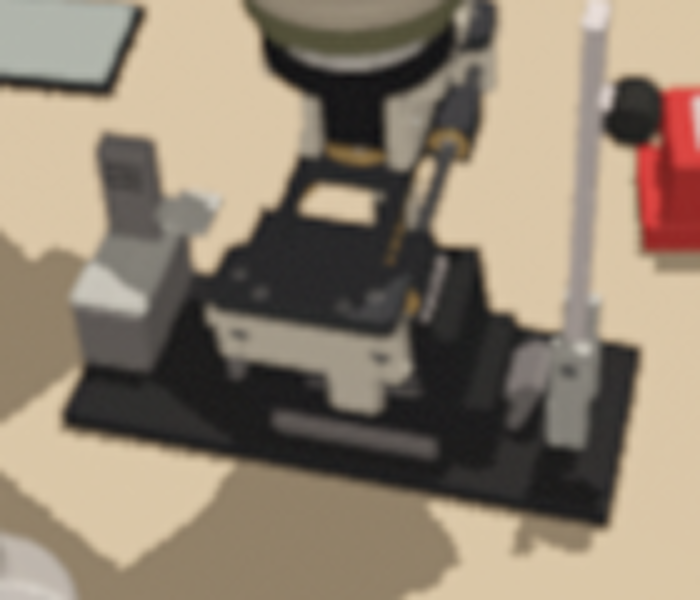

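```bash
python3 - <<'E'
from h import *
s=read_state();M=R.from_rotvec(s['orientation']).as_matrix();w=float(np.load('g.npz')['yaw'])
Dm=R.from_euler('z',w).as_matrix()
print('tool axes in dock',(Dm.T@M).round(4).tolist()); print('tcp in dock',Dm.T@(s['tool_pos']-dk(0,0,0)),'force dock',Dm.T@s['force'],s['force'])
# pack top + TCP-84mm
print(Dm.T@(s['tool_pos']-M@[.06,0,0]-dk(0,0,0)))
E
```

```text
tool axes in dock [[0.0144, 0.0007, -0.9999], [-0.0069, -1.0, -0.0008], [-0.9999, 0.0069, -0.0144]]
tcp in dock [ 0.00267603 -0.00299193  0.03791352] force dock [ 0.34278576  3.64569941 25.5652435 ] [-0.99929896  3.52278694 25.5652435 ]
[ 0.00181119 -0.00257762  0.09790585]
```

Under the vertical load the arm yields radially outward by about 4 mm. I'll command inward to compensate, centre the pack, then press on.

{"fn": "apply_moves", "kwargs": {"series": [{"jaw": 1, "linear": [0, -0.002, 0.003], "roll": 0}, {"jaw": 1, "linear": [0.002, -0.004, 0.006], "roll": 0}, {"jaw": 1, "linear": [0.004, -0.005, 0.008], "roll": 0}, {"jaw": 1, "linear": [0.006, -0.005, 0.009], "roll": 0}, {"jaw": 1, "linear": [0.008, -0.005, 0.009], "roll": 0}, {"jaw": 1, "linear": [0.01, -0.005, 0.009], "roll": 0}, {"jaw": 1, "linear": [0.01, -0.005, 0.009], "roll": 0}, {"jaw": 1, "linear": [0.01, -0.005, 0.009], "roll": 0}]}}

```text
t: 21.18
tool_pos: [0.5925, -0.0655, 0.0365]
orientation: [2.042, 0.371, -1.99]
force: [5.1, 1.5, 19.8]
opening: 0.0559
```

```bash
cat >> h.py <<'E'
def st():
    s=read_state();M=R.from_rotvec(s['orientation']).as_matrix();w=float(np.load('g.npz')['yaw']);Dm=R.from_euler('z',w).as_matrix()
    print(s['t'],'dock tcp',(Dm.T@(s['tool_pos']-dk(0,0,0))).round(4),'F',(Dm.T@s['force']).round(1),'tiltx,y',(Dm.T@M)[:2,0].round(4),s['opening'],rel(dk(0,-.0007,.034)))
E
python3 -c "
from h import *
st()"
```

```text
21.175 dock tcp [ 0.0021 -0.002   0.0365] F [ 5.3 -0.5 19.8] tiltx,y [ 0.0239 -0.0113] 0.05586814090864812 [ 0.0041 -0.0022  0.0035]
```

The pack leans about 0.024 rad with its rear end high, so the rear hook hasn't clicked yet. I'll let go and press the top plate from above with the jaws shut.

{"fn": "apply_moves", "kwargs": {"series": [{"jaw": 1, "linear": [-0.002, 0, 0], "roll": 0}, {"jaw": 0, "linear": [-0.002, 0, 0], "roll": 0}, {"jaw": -0.8, "linear": [-0.002, 0, 0], "roll": 0}, {"jaw": -0.8, "linear": [-0.002, 0, 0], "roll": 0}, {"jaw": -0.8, "linear": [-0.002, 0, 0], "roll": 0}, {"jaw": -0.8, "linear": [-0.05, 0, 0], "roll": 0}, {"jaw": -0.8, "linear": [-0.1, 0, 0], "roll": 0}, {"jaw": 1, "linear": [-0.12, 0, 0], "roll": 0}, {"jaw": 1, "linear": [-0.12, 0, 0], "roll": 0}, {"jaw": 1, "linear": [-0.12, 0, 0], "roll": 0}, {"jaw": 1, "linear": [-0.12, 0, 0], "roll": 0}, {"jaw": 1, "linear": [-0.12, 0, 0], "roll": 0}, {"jaw": 1, "linear": [-0.12, 0, 0], "roll": 0}, {"jaw": 1, "linear": [-0.12, 0, 0], "roll": 0}], "force": 20}}

```text
t: 22.92
tool_pos: [0.5906, -0.0654, 0.1084]
orientation: [2.042, 0.371, -1.99]
force: [0.7, -0.8, 0.0]
opening: 0.0181
```

```bash
python3 - <<'E'
from h import *
st()
print(rel(dk(.022,-.001,.076)))
im,c=cam('scene')
cv2.imwrite('pics/s10.png',im)
# plate (bright, grey) in the scene view
sat=im.max(2).astype(int)-im.min(2); roi=np.zeros(im.shape[:2],bool); a=proj(c,dk(0,0,.072))[0].astype(int); roi[a[1]-16:a[1]+16,a[0]-22:a[0]+22]=1
mk=((im.min(2)>95)&(sat<30)&roi).astype(np.uint8)
for k in cv2.findContours(mk,0,2)[0]:
    if cv2.contourArea(k)>15: print(a,cv2.contourArea(k),cv2.boundingRect(k),cv2.minAreaRect(k))
E
```

```text
22.925 dock tcp [ 0.0003 -0.0012  0.1084] F [ 0.4 -1.   0. ] tiltx,y [ 0.0238 -0.0113] 0.01812623683812432 [ 0.1239 -0.0022  0.0035]
[ 0.0548 -0.0009 -0.0349]
[308 246] 546.5 (286, 230, 38, 26) ((304.5, 242.5), (25.0, 37.0), 90.0)
```

{"fn": "apply_moves", "kwargs": {"series": [{"jaw": 1, "linear": [0, 0, -0.035], "roll": 0}, {"jaw": 1, "linear": [0.03, 0, -0.035], "roll": 0}, {"jaw": 1, "linear": [0.045, 0, -0.035], "roll": 0}, {"jaw": 1, "linear": [0.052, 0, -0.036], "roll": 0}, {"jaw": 1, "linear": [0.056, 0, -0.036], "roll": 0}, {"jaw": 1, "linear": [0.06, 0, -0.036], "roll": 0}, {"jaw": 1, "linear": [0.063, 0, -0.036], "roll": 0}, {"jaw": 1, "linear": [0.063, 0, -0.036], "roll": 0}, {"jaw": 1, "linear": [0.063, 0, -0.036], "roll": 0}]}}

```text
t: 24.1
tool_pos: [0.612, -0.0578, 0.0724]
orientation: [2.043, 0.371, -1.989]
force: [-3.3, 0.8, 5.5]
opening: 0.0006
```

```bash
python3 -c "
from h import *
st()"
```

```text
24.1 dock tcp [ 0.023  -0.0018  0.0724] F [-2.7  1.9  5.5] tiltx,y [ 0.0244 -0.0118] 0.0005709159793621599 [ 0.063  -0.0026  0.0399]
```

{"fn": "apply_moves", "kwargs": {"series": [{"jaw": 1, "linear": [0.003, 0, 0.001], "roll": 0}, {"jaw": 1, "linear": [0.005, 0, 0.002], "roll": 0}, {"jaw": 1, "linear": [0.007, 0, 0.003], "roll": 0}, {"jaw": 1, "linear": [0.008, 0, 0.003], "roll": 0}, {"jaw": 1, "linear": [0.008, 0, 0.003], "roll": 0}, {"jaw": 1, "linear": [0.008, 0, 0.003], "roll": 0}]}}

```text
t: 24.85
tool_pos: [0.6121, -0.0579, 0.0723]
orientation: [2.046, 0.371, -1.985]
force: [-11.4, 5.1, 26.3]
opening: 0.0004
```

```bash
python3 -c "
from h import *
st()"
```

```text
24.85 dock tcp [ 0.0231 -0.0019  0.0723] F [-8.8  8.9 26.3] tiltx,y [ 0.0281 -0.0128] 0.000385516130928099 [ 0.0626 -0.0029  0.0402]
```

The rear end is on a hard stop at 72.3 mm, and the seated top should be at 72 mm. I'll check the front end the same way.

{"fn": "apply_moves", "kwargs": {"series": [{"jaw": 1, "linear": [-0.02, 0, 0], "roll": 0}, {"jaw": 1, "linear": [-0.03, 0, 0], "roll": 0}, {"jaw": 1, "linear": [-0.03, 0, 0.04], "roll": 0}, {"jaw": 1, "linear": [-0.03, 0, 0.076], "roll": 0}, {"jaw": 1, "linear": [-0.03, 0, 0.076], "roll": 0}, {"jaw": 1, "linear": [-0.015, 0, 0.076], "roll": 0}, {"jaw": 1, "linear": [-0.008, 0, 0.076], "roll": 0}, {"jaw": 1, "linear": [-0.002, 0, 0.076], "roll": 0}, {"jaw": 1, "linear": [0.002, 0, 0.077], "roll": 0}, {"jaw": 1, "linear": [0.006, 0, 0.078], "roll": 0}, {"jaw": 1, "linear": [0.008, 0, 0.079], "roll": 0}, {"jaw": 1, "linear": [0.008, 0, 0.079], "roll": 0}, {"jaw": 1, "linear": [0.008, 0, 0.079], "roll": 0}]}}

```text
t: 26.48
tool_pos: [0.5698, -0.0742, 0.0721]
orientation: [2.048, 0.372, -1.981]
force: [-22.5, 9.1, 46.3]
opening: 0.0004
```

```bash
python3 -c "
from h import *
st()"
```

```text
26.475 dock tcp [-0.0222 -0.0018  0.0721] F [-17.7  16.6  46.3] tiltx,y [ 0.0309 -0.0132] 0.0004070258862750624 [ 0.0646 -0.0027 -0.0351]
```

{"fn": "apply_moves", "kwargs": {"series": [{"jaw": 1, "linear": [-0.02, 0, 0], "roll": 0}, {"jaw": 1, "linear": [-0.1, 0, 0], "roll": 0}, {"jaw": 1, "linear": [-0.2, 0, 0], "roll": 0}, {"jaw": 1, "linear": [-0.27, 0, 0], "roll": 0}, {"jaw": 1, "linear": [-0.27, -0.1, 0.02], "roll": 0}, {"jaw": 1, "linear": [-0.27, -0.2, 0.04], "roll": 0}, {"jaw": 1, "linear": [-0.27, -0.3, 0.06], "roll": 0}, {"jaw": 1, "linear": [-0.27, -0.4, 0.06], "roll": 0}, {"jaw": 1, "linear": [-0.27, -0.5, 0.06], "roll": 0}, {"jaw": 1, "linear": [-0.27, -0.5, 0.06], "roll": 0}, {"jaw": 1, "linear": [-0.27, -0.5, 0.06], "roll": 0}, {"jaw": 1, "linear": [-0.27, -0.5, 0.06], "roll": 0}]}}

```text
t: 27.98
tool_pos: [0.4225, 0.1912, 0.2289]
orientation: [2.049, 0.37, -1.982]
force: [-0.1, 0.6, 0.3]
opening: 0.0007
```

```bash
python3 - <<'E'
from h import *
st()
im,c=cam('scene');t,ct=cam('top')
o=np.zeros((600,800,3),np.uint8)
o[:,:440]=cv2.resize(im[180:300,244:368],(620,600),interpolation=cv2.INTER_CUBIC)[:,90:530]
o[:,442:800]=cv2.resize(t[125:250,340:415],(358,600),interpolation=cv2.INTER_CUBIC)
cv2.imwrite('pics/c11.png',o)
E
```

```text
27.975 dock tcp [-0.0636  0.2988  0.2289] F [0.1 0.6 0.3] tiltx,y [ 0.0307 -0.0136] 0.0006651434519805567 [ 0.3346  0.4948 -0.0958]
```

View pics/c11.png

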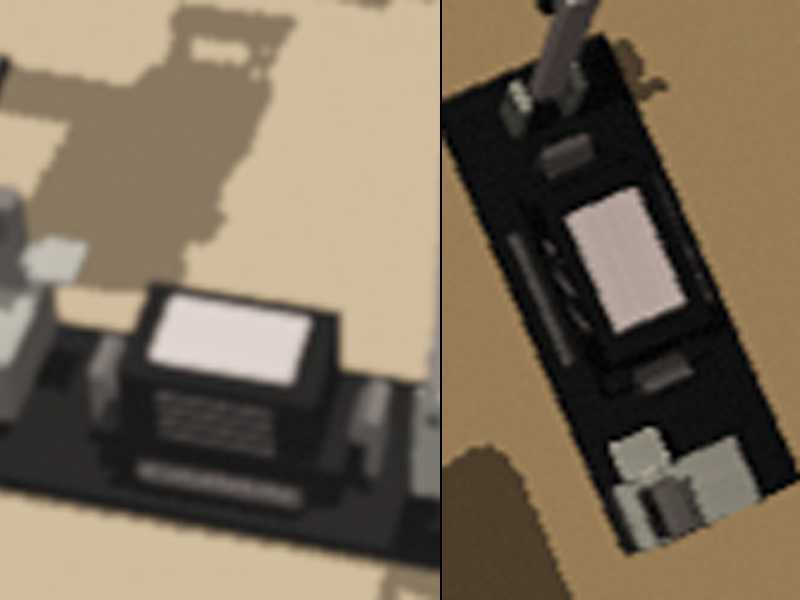

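The pack sits level in the bay, with both hooks upright over its ledges, the tab aside and the guard arm up. One numeric check, then I hand in.

```bash
python3 - <<'E'
from h import *
import pickle
im,c=cam('top');D=pickle.load(open('d0.pkl','rb'))
sat=im.max(2).astype(int)-im.min(2);roi=np.zeros(im.shape[:2],bool);roi[160:198,362:396]=1
mk=((im.min(2)>120)&(sat<40)&roi).astype(np.uint8)
k=max(cv2.findContours(mk,0,2)[0],key=cv2.contourArea);B=np.array([onz(c,*b,.072) for b in cv2.boxPoints(cv2.minAreaRect(k))])
e=B[[1,2,3,0]]-B;L=np.linalg.norm(e,axis=1);i=L.argmax();w=float(np.load('g.npz')['yaw'])
d=R.from_euler('z',-w).apply(B.mean(0)-dk(0,0,0));print('pack in dock',d.round(4),L[:2].round(4),'dyaw',(np.arctan2(e[i][1],e[i][0])-w+np.pi/2)%np.pi-np.pi/2)
df=cv2.absdiff(im,D['top']['pixels']).max(2)
for n,(u,v,r) in dict(bottle=(483,170,18),bowl=(479,258,18),brick=(238,263,14)).items():print(n,'changed px',int((df[v-r:v+r,u-r:u+r]>40).sum()))
st();print(close_job())
E
```

```text
pack in dock [-0.0026 -0.0001  0.072 ] [0.0358 0.0584] dyaw -0.007993342917353097
bottle changed px 0
bowl changed px 0
brick changed px 743
28.125 dock tcp [-0.0637  0.2989  0.2289] F [-0.4 -0.   0.2] tiltx,y [ 0.0307 -0.0134] 0.00048469366803615706 [ 0.3345  0.495  -0.0961]
the job is handed in; nothing more can be done
None
```

The battery pack is in the bay with both hooks over its foot. I handed the job in at 28 s, with nothing held and the gripper well clear. No verdict was reported.

- **Tab:** I pinched it and slid it about 26 mm. In the picture its grip matched the 30 mm mark and the tongue was clear of the arm's tip.
- **Guard arm:** I pinched the roller and swung the arm to about 1.6 rad, then let go. It was still upright in the last picture.
- **Pack:** I carried it over the bay and pressed it in slowly. It first hung up on the rear hook, because the arm gave a few millimetres under the load, and leaned about 0.024 rad. I let go and pressed the top plate from above with the jaws shut.

**Last checks**
- **Height:** The pack's top is at 72.3 mm at the rear and 72.1 mm at the front, against 72 mm when seated.
- **Position:** The top camera puts the pack -2.6 mm and -0.1 mm from the bay centre, 0.008 rad out of line. The limits are 6 mm and 0.12 rad.
- **Hooks:** Both looked upright over the ledges in the last picture. I have no reading of their angles.
- **Bottle and bowl:** The top view shows no change around either.

**What disagreed**
- **Brick:** The picture comparison showed a change there. I think it is the parked arm or its shadow, since the gripper never went down near the brick, but I did not confirm it.
- **Bay centre along x:** The gripper contact while pressing suggested about +2 mm, while the last picture puts the pack at -2.6 mm. My dock fit is only good to about 2 mm.
- **Press force:** The final press at the front end reached about 46 N at the wrist. It was made with the fingertips; the 40 N limit is stated for the arm and the gripper's body, and the wrist limit is 120 N.

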